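# Open the ratchet film stop for more returns

### The arm

A 6-joint arm with a two-finger parallel gripper is mounted at the origin on the work surface. World frame = base frame: x ahead of the robot, y to its left, z up, the work surface at z = 0. Lengths are in mm, angles in degrees, forces in N, time in s.
With the tool pointing down it reaches from about 300 to 775 mm from the base axis. Payload 14.6 kg.
Tool frame: the origin (TCP) lies at the very end of the fingers, on their centre line; the grasp point (between the pads) lies 19 mm behind it (grip_depth is the distance from the TCP to the grasp point, in mm); z points along the fingers, y is the line along which they close (so a half turn about z gives the same grasp; the last joint's range is limited). The gripper opens to 85 mm and grips with 20 to 120 N. Pads are 22 mm wide; open, the fingers measure 114 mm over their backs; the gripper's body (76 mm by 85 mm) begins 54 mm behind the grasp point. The pads swing forward as they close: fully open they stand 13 mm farther back than shut.
Start: joints at [-68.044, 17.183, 87.147, -0, 75.671, -3.816], TCP at [239.124, -495.287, 207.581] pointing down, gripper open.
Joint ranges: [-173.82, 173.82], [-45.26, 126.66], [13.44, 144.39], [-59.66, 239.66], [0, 175.72], [-146.38, 146.38]. Speed limits (degrees/s): [127.2, 127.2, 147.25, 180, 180, 180].

### API

Orientations are given as a 3x3 rotation matrix whose columns are the frame's x, y, z axes.
In Python, from workcell import * gives the robot as it stands.
- The arm moves only by the shell command python3 -m inch 'ROWS' [FORCE]. ROWS is JSON, a list of rows, each a list of 5 numbers: the opening, from 0 (shut) to 1 (fully open), then the shift along the tool's x, y, z in units of 0.25 m (1.0 is 0.25 m), then the turn about the tool's z in units of 180 degrees (1.0 is 180 degrees). In form: [[claw, tx, ty, tz, roll], ...]. A call has 1 to 10 rows; each row shifts and turns the commanded pose from where the row before left it, along the tool's axes as they then stand; what a row does not reach is not made up. A row lasts 1/10 s, in which the tool goes at most 50 mm and 8.59 degrees, less where a joint would pass 70% of its speed; a pose out of reach is approached as far as the arm can. A call with a number of a shift or a turn outside -1 to 1 is refused whole. A call with a gripper value outside its range is refused whole. The fingers move at their own pace and stop on an object; FORCE is the grip in N (left out, the last holds). Time passes only in rows, so rows that do not move let the fingers close. It gives the time, the measured TCP pose, the force, the opening and the grip force at its end, in the units of the state.
- sense(): the state, without advancing time (a new reading comes with each control period).
- read_camera(name): name is "scene" or "top" or "wrist"; returns a dict with "image" (384x512x3 uint8, red, green, blue), "fx", "fy", "cx", "cy" (pixels), "D" ([k1, k2, p1, p2, k3] as OpenCV has them; the pictures are not rectified), "cam_to_world" (4x4, takes a point from camera to world coordinates). Camera axes: x right, y down, z forward; pixel columns grow to the right and rows downward; lengths in mm; the calibration is good to about 2 mm. A picture is of the moment at which its call begins. There is no depth.
- finish_job(): hands the job in; it is judged then, once.
The state is a dict: "time_s": time; "qpos": joint angles; "joint_vel": joint speeds; "joint_torque": joint torques, N m; "position": TCP position; "eef_rot": TCP orientation; "force": force on the tool from outside, world axes, zero at the start; "moment": the same for the moment, N m; "opening": finger opening in mm; "grasp_force": force on a finger pad.
Only numpy, scipy, OpenCV 4.12 (cv2) and the standard library are available. Lean on these libraries where they do the work, as an engineer would, in place of code of your own. Each camera call takes 0.05 s, during which the arm holds its last target. There are 200 camera calls.

### The job

The row of returned film boxes needs room to grow: press the release key on top of the ratchet stop's sliding jaw all the way down, then push the jaw back along its bar, away from the film boxes, until it is fully home against the end stop. Only press and push with the fingertips; pick nothing up, and leave the film boxes and the other things on the counter where they are.

Things in the scene. Friction and masses are not known exactly. Their poses are not given: they have to be found in the camera images.
- film_stop: ratchet film stop, fixed to the counter; origin on the counter. Wooden base 130 x 345 x 8 mm (x -55 to +75 mm). x runs across the bar; y along it, from the upright wooden fixed end (inner face y = -160 mm, 83 mm high) to the dark steel end stop (y = +153 mm, 50 mm high). The toothed steel bar lies at x = +49 mm, 20 to 42 mm high; the row of film boxes at x = -15 mm
- jaw (a joint): slide of the grey jaw along the bar, m; grows along the stop's +y, away from the boxes. 0 = nearest the boxes, 0.125 = fully back against the end stop. Starts at 0.008 to 0.05. While the release is up a pawl locks it (it gives up to 8 mm when pushed hard); with the release down it slides with about 3 N of friction and stays where it is left
- jaw_face (a point): point 72 mm above the counter on the jaw's upright pushing face, which looks to the film boxes (the stop's -y). The jaw plate reaches from 50 mm on the stop's -x side of it to 70 mm on the +x side, is 8 mm thick and stands 10 to 85 mm above the counter. Behind it (+y) the carriage, 46 x 50 mm and 80 mm high, rides on the bar. Axes as the stop's
- release (a joint): travel of the release key, m: 0 = up (locked), 0.010 = fully down. Pressing it straight down takes about 4 N; past 0.007 the jaw is free. It has no spring: it stays where it is left
- key_top (a point): centre of the top of the release key: a black square key, 28 x 28 mm, proud on the jaw's carriage, 34 mm behind (+y of) the pushing face and 47 mm to the stop's +x side of jaw_face; top 104 mm above the counter when up, 94 mm when down. Moves with the jaw
- film_box0: cardboard film box, 57 x 38 x 38 mm, lying in the row between the fixed end and the jaw; origin at the centre of its underside, 8 mm above the counter (top at 46 mm). Loose; must stay in place (next to the fixed end)
- film_box1: cardboard film box, 57 x 38 x 38 mm, lying in the row between the fixed end and the jaw; origin at the centre of its underside, 8 mm above the counter (top at 46 mm). Loose; must stay in place (the middle one)
- film_box2: cardboard film box, 57 x 38 x 38 mm, lying in the row between the fixed end and the jaw; origin at the centre of its underside, 8 mm above the counter (top at 46 mm). Loose; must stay in place (next to the jaw)
- light_meter: silver light meter with a white dome, 62 x 112 x 24 mm (37 mm with its dome), lying flat; origin at the centre of its underside, on the counter. A loose bystander near the stop, to be left alone
- hood_wide: black lens hood, a ring 80 mm wide and 30 mm high; origin at the centre of its underside, on the counter. A loose bystander near the stop, to be left alone
- hood_tall: black lens hood, a ring 66 mm wide and 44 mm high; origin at the centre of its underside, on the counter. A loose bystander near the stop, to be left alone
- loupe: red plastic loupe, 44 mm wide and 46 mm high, upright; origin at the centre of its underside, on the counter. A loose bystander near the stop, to be left alone
- shoe_adapter: chrome flash shoe adapter, 30 x 30 x 24 mm; origin at the centre of its underside, on the counter. A loose bystander near the stop, to be left alone
- rear_cap: black lens cap, a disc 60 mm wide and 14 mm high; origin at the centre of its underside, on the counter. A loose bystander near the stop, to be left alone
Mind the look-alikes: they are no part of the job. What is shaped like the film_box2 but turquoise is not meant. What is shaped like the film_box0 but purple is not meant.

How it is judged:
By the outcome, as a careful person would: the job done as asked, in the order asked, and still so for the second after the job is handed in, with the robot touching nothing.
It also fails if it takes over 38 s, if anything falls off the work surface, if the arm or the gripper's body presses on something with over 40 N, if the wrist force passes 120 N, or if a joint passes its speed limit or range.

## Working session

There is one attempt and no reset: what is moved stays moved. The work goes in short steps, Python scripts to look and compute and a shell command to move; the robot and the scene stay as the last step left them, time stands still between calls to the robot, and variables do not carry over. Pictures are saved under pics/ and viewed, at most 10 in all, crops included, and the job is handed in when it is done.

```bash
mkdir -p pics; python3 - <<'E'
from workcell import *
import cv2
s=sense();print(s["position"],s["eef_rot"],s["opening"],s["time_s"])
for n in("top","scene"):
    c=read_camera(n);cv2.imwrite(f"pics/{n}0.png",c["image"][:,:,::-1])
    print(n,c["fx"],c["D"],c["cam_to_world"])
E
```

```text
[ 239.03758763 -495.04998326  207.01123816] [[ 9.00525397e-01  4.34803206e-01 -4.25382405e-04]
 [ 4.34803403e-01 -9.00524726e-01  1.10370991e-03]
 [ 9.68292313e-05 -1.17887652e-03 -9.99999300e-01]] 85.33116813139907 0.0
top 354.18051441681956 [-0.10518314  0.          0.          0.          0.        ] [[-2.34628658e-02 -9.96324465e-01  8.23835814e-02  4.73057475e+02]
 [-9.98886900e-01  1.99904675e-02 -4.27240162e-02 -4.48931919e+01]
 [ 4.09200963e-02 -8.32943081e-02 -9.95684490e-01  9.32551312e+02]
 [ 0.00000000e+00  0.00000000e+00  0.00000000e+00  1.00000000e+00]]
scene 475.26588280786797 [-0.00322851  0.          0.          0.          0.        ] [[ 8.64476862e-01  3.88492082e-01 -3.18988491e-01  8.99367289e+02]
 [ 5.02654361e-01 -6.62681783e-01  5.55149932e-01 -6.54615291e+02]
 [ 4.28349104e-03 -6.40255227e-01 -7.68150308e-01  9.04655315e+02]
 [ 0.00000000e+00  0.00000000e+00  0.00000000e+00  1.00000000e+00]]
```

View pics/top0.png

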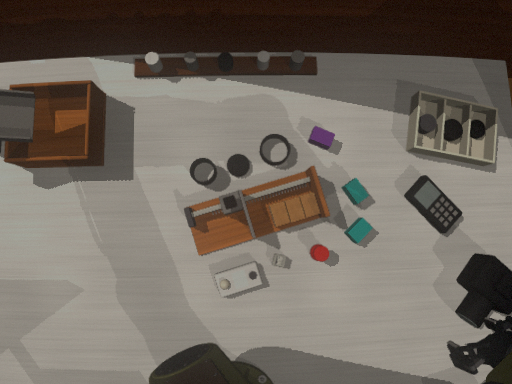

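View pics/scene0.png

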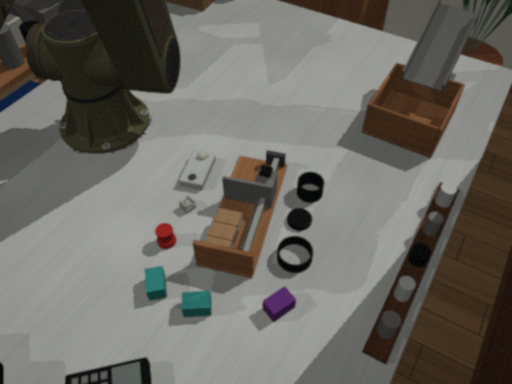

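The top view shows the stop with its fixed end near (318,193), the jaw plate near (248,213), the black key near (231,202) and the end stop near (190,216). The turquoise and purple look-alikes lie off the stop, at (356,190), (359,231) and (321,137). Next I'll enlarge the stop to confirm.

```bash
python3 - <<'E'
import cv2
i=cv2.imread("pics/top0.png")[155:265,175:335]
cv2.imwrite("pics/c1.png",cv2.convertScaleAbs(cv2.resize(i,None,fx=5,fy=5,interpolation=cv2.INTER_CUBIC),alpha=1.6))
E
```

```text
(no output)
```

View pics/c1.png

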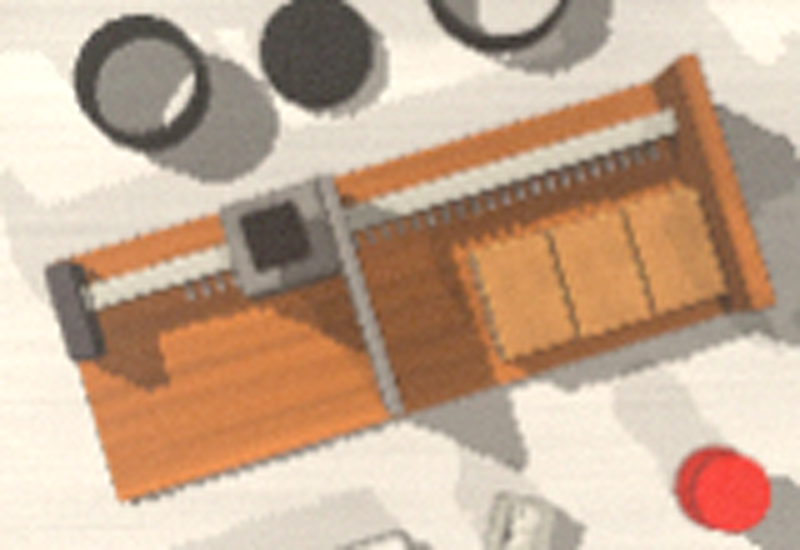

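The crop shows the key's centre at crop (276,237), the jaw plate's face running from (335,178) to (402,408), and the base's near-left corner at (122,500). The three cardboard boxes are in the row at the fixed end. The jaw is the grey one on the bar, so there is no ambiguity.

```bash
cat > h.py <<'E'
from workcell import *
import cv2, numpy as np
def ray(c,uv,z):
    K=np.array([[c["fx"],0,c["cx"]],[0,c["fy"],c["cy"]],[0,0,1]])
    p=cv2.undistortPoints(np.array([[uv]],float),K,np.array(c["D"]))[0,0]
    T=np.array(c["cam_to_world"]);d=T[:3,:3]@[p[0],p[1],1];o=T[:3,3]
    return o+d*(z-o[2])/d[2]
E
python3 - <<'E'
from h import *
c=read_camera("top")
P={}
for n,x,y,z in [("key",276,237,104),("faceR",335,178,85),("faceL",402,408,85),("fixR",697,57,83),("fixL",775,300,83),("baseNL",122,500,8),("baseNR",500,387,8),("stopR",52,266,50),("stopL",80,360,50)]:
    P[n]=ray(c,(175+(x+.5)/5-.5,155+(y+.5)/5-.5),z);print(n,P[n].round(1))
a=P["baseNL"]-P["baseNR"];a2=P["faceR"]-P["faceL"]
for v in(a,a2,P["fixR"]-P["fixL"]):print(np.linalg.norm(v),np.degrees(np.arctan2(v[1],v[0])))
# scene key
s=read_camera("scene");i=s["image"][155:195,220:300]
cv2.imwrite("pics/s1.png",cv2.convertScaleAbs(cv2.resize(i[:,:,::-1],None,fx=8,fy=8,interpolation=cv2.INTER_CUBIC),alpha=1.5))
T=np.array(s["cam_to_world"]);q=np.linalg.inv(T)@np.r_[P["key"],1];print(s["fx"]*q[0]/q[2]+s["cx"],s["fy"]*q[1]/q[2]+s["cy"])
E
```

```text
key [526.9  -8.9 104. ]
faceR [556.  -36.9  85. ]
faceL [445.3 -66.6  85. ]
fixR [ 612.3 -214.9   83. ]
fixL [ 492.6 -248.9   83. ]
baseNL [398.6  77.2   8. ]
baseNR [ 452.4 -119.9    8. ]
stopR [518.3 105.   50. ]
stopL [471.4  91.5  50. ]
204.30206453632013 105.25614786203265
114.60188219586303 15.030620119338677
124.46238392706869 15.846995736164175
263.7813135605382 168.22763882345006
```

View pics/s1.png

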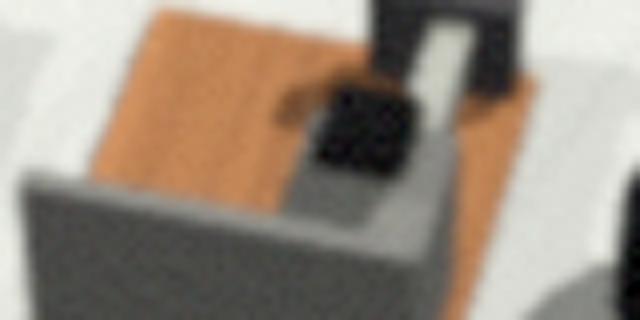

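```bash
python3 -m inch '[[0,0,0,0,0.029],[0,0,0,0,0.029],[0,0.1157,-0.1122,0,0],[0,0.1157,-0.1122,0,0],[0,0.1157,-0.1122,0,0],[0,0.1157,-0.1122,0,0],[0,0.1157,-0.1122,0,0],[0,0.1157,-0.1122,0,0],[0,0.1157,-0.1122,0,0],[0,0.1157,-0.1122,0,0]]' && python3 -m inch '[[0,0.1157,-0.1122,0,0],[0,0.1157,-0.1122,0,0],[0,0.1157,-0.1122,0,0],[0,0.1157,-0.1122,0,0],[0,0.1157,-0.1122,0,0],[0,0.05,-0.05,0,0],[0,0,0,0,0]]'
python3 - <<'E'
from h import *
s=sense();print(s["position"],s["eef_rot"],s["force"],s["time_s"])
c=read_camera("wrist");cv2.imwrite("pics/w1.png",c["image"][:,:,::-1]);t=np.array(c["cam_to_world"]);print(t)
K=[c[k] for k in("fx","fy","cx","cy")]
for P in([526,-9.5,104],[s["position"][0],s["position"][1],104]):
    q=np.linalg.inv(t)@np.r_[P,1];print(K[0]*q[0]/q[2]+K[2],K[1]*q[1]/q[2]+K[3])
E
```

```text
time_s: 1.2
position: [403.5, -216.1, 207.6]
eef_rot: [[0.964, 0.264, 0.0], [0.264, -0.964, -0.0], [0.0, 0.0, -1.0]]
force: [0.9, -1.4, 0.0]
opening: -0.2
grasp_force: 0.0
time_s: 1.9
position: [514.6, -27.0, 207.2]
eef_rot: [[0.964, 0.267, -0.001], [0.267, -0.964, 0.0], [-0.0, -0.0, -1.0]]
force: [1.0, -0.4, -0.1]
opening: 0.3
grasp_force: 0.0
[514.64553636 -26.98811216 207.17598242] [[ 9.63678105e-01  2.67065885e-01 -5.67542785e-04]
 [ 2.67066045e-01 -9.63678202e-01  2.25599928e-04]
 [-4.86678566e-04 -3.68977118e-04 -9.99999813e-01]] [ 1.02418043 -0.41857482 -0.07105914] 1.9
[[ 2.67782773e-01 -9.15105189e-01 -3.01454605e-01  5.91511287e+02]
 [-9.63479027e-01 -2.54578786e-01 -8.30530298e-02 -3.33840765e+00]
 [-7.41688649e-04  3.12685360e-01 -9.49856471e-01  3.71921768e+02]
 [ 0.00000000e+00  0.00000000e+00  0.00000000e+00  1.00000000e+00]]
244.7166934200824 172.9235633135598
258.3866196378925 187.78986064676485
```

View pics/w1.png

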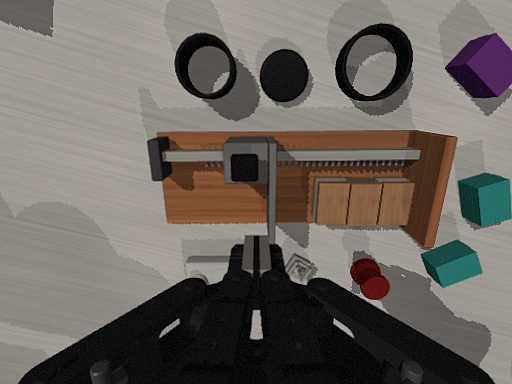

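The wrist view shows the key centred at about (244,167). The jaw plate is at x≈271 and the stop sits square to the tool. Next I'll refine the key position with a mask.

```bash
python3 - <<'E'
from h import *
s=sense();c=read_camera("wrist");g=c["image"].max(2)[145:190,222:268]
n,l,st,ce=cv2.connectedComponentsWithStats((g<35).astype(np.uint8))
k=1+np.argmax(st[1:,4]);x,y,w,h=st[k,:4];print(st[k],ce[k]+[222,145])
u=(222+x+w/2-.5,145+y+h/2-.5);p=ray(c,u,104);a=ray(c,(222+x-.5,145+y-.5),104);b=ray(c,(222+x+w-.5,145+y+h-.5),104)
R=s["eef_rot"];print(p,R.T@(b-a),R.T@(p-s["position"]))
# jaw plate/face & end stop at tool frame
for n,u,z in(("face",(276,140),85),("carback",(224,160),80),("stopin",(168,155),50)):print(n,R.T@(ray(c,u,z)-s["position"]))
E
```

```text
[  8   8  27  28 732] [243.14480874 166.40846995]
[531.37645212  -7.39841547 104.        ] [-2.84492769e+01  2.65781022e+01  1.43052306e-02] [ 22.22350893 -15.41647711 103.19686444]
face [ 46.10106539  18.30143142 122.17458495]
carback [ 24.14208218 -37.0124272  127.19953852]
stopin [  24.21767055 -106.54137495  157.21224988]
```

```bash
python3 -m inch '[[0,0.08,-0.06,0,0],[0,0,0,0.12,0],[0,0,0,0.12,0],[0,0,0,0.12,0],[0,0,0,0.02,0],[0,0,0,0.01,0],[0,0,0,0,0]]' && python3 -m inch '[[0,0,0,0.012,0],[0,0,0,0.012,0],[0,0,0,0.012,0],[0,0,0,0,0]]'
```

```text
time_s: 2.7
position: [529.9, -9.6, 111.3]
eef_rot: [[0.965, 0.264, 0.002], [0.264, -0.965, -0.0], [0.001, 0.001, -1.0]]
force: [-0.9, 0.3, -0.2]
opening: -0.1
grasp_force: 0.0
time_s: 3.1
position: [529.3, -9.0, 100.8]
eef_rot: [[0.964, 0.264, -0.0], [0.264, -0.964, 0.0], [-0.0, -0.0, -1.0]]
force: [0.2, 0.1, 0.1]
opening: -0.1
grasp_force: 0.0
```

```bash
python3 -m inch '[[0,0,0,0.012,0],[0,0,0,0.012,0]]' && python3 -m inch '[[0,0,0,0.006,0],[0,0,0,0.004,0]]'
```

```text
time_s: 3.3
position: [529.5, -9.1, 94.9]
eef_rot: [[0.964, 0.264, 0.0], [0.264, -0.964, -0.0], [0.0, 0.0, -1.0]]
force: [0.3, 0.4, 0.1]
opening: 0.3
grasp_force: 0.0
time_s: 3.5
position: [529.3, -9.1, 92.3]
eef_rot: [[0.964, 0.264, -0.0], [0.264, -0.964, 0.0], [-0.0, -0.0, -1.0]]
force: [-0.3, 1.1, 0.7]
opening: 0.2
grasp_force: 0.0
```

```bash
python3 - <<'E'
from h import *
print(sense()["force"])
c=read_camera("wrist");t=c["image"][150:290,160:350,::-1]
s=read_camera("scene")["image"][120:220,200:330,::-1]
r=lambda i,k:cv2.resize(i,(k,500),interpolation=cv2.INTER_CUBIC)
cv2.imwrite("pics/w2.png",cv2.convertScaleAbs(np.hstack([r(t,400),r(s,400)]),alpha=1.6))
E
```

```text
[-0.30319451  1.10710111  0.67792202]
```

View pics/w2.png

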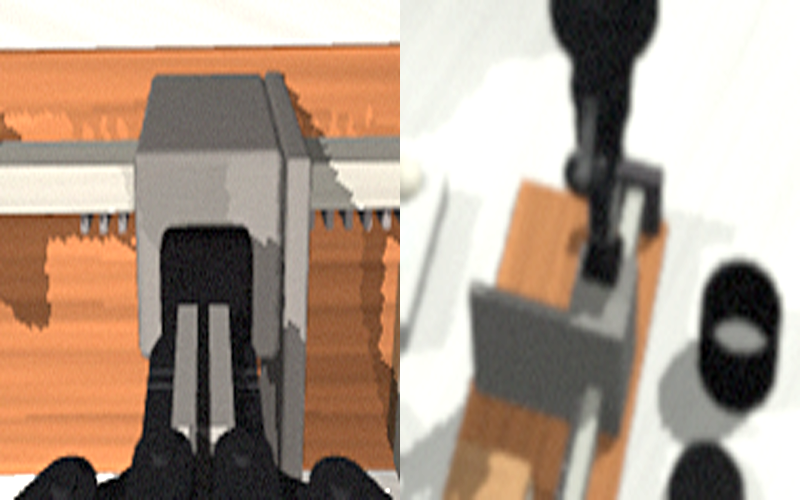

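The wrist crop shows the fingertips at the key's lower edge (crop y≈305), but with no contact force. I'll project the TCP and key corners to see where the tips really are.

```bash
python3 - <<'E'
from h import *
s=sense();c=read_camera("wrist");T=np.linalg.inv(np.array(c["cam_to_world"]));R=np.array(s["eef_rot"])
K=np.array([[c["fx"],0,c["cx"]],[0,c["fy"],c["cy"]],[0,0,1]])
f=lambda P:cv2.projectPoints(np.array([P],float),cv2.Rodrigues(T[:3,:3])[0],T[:3,3],K,np.array(c["D"]))[0][0,0].round(1)
crop=lambda u:((u-[160,150])*[400/190,500/140]).round()
print("tcp",f(s["position"]),crop(f(s["position"])))
for d in(-11,11):print("tip x",d,crop(f(s["position"]+R@[d,0,0])))
for u in((236.5,213.8),(279,213.8),(257,213.8)):
    for z in(80,94,104):
        p=ray(c,u,z);print(u,z,p.round(1),(R.T@(p-s["position"])).round(1))
E
```

```text
tcp [259.5 232.3] [209. 294.]
tip x -11 [209. 347.]
tip x 11 [210. 240.]
(236.5, 213.8) 80 [533.1   8.5  80. ] [  8.2 -16.   12.4]
(236.5, 213.8) 94 [538.8   9.   94. ] [ 13.9 -14.9  -1.6]
(236.5, 213.8) 104 [543.    9.3 104. ] [ 18.  -14.1 -11.6]
(279, 213.8) 80 [541.  -20.1  80. ] [ 8.2 13.7 12.4]
(279, 213.8) 94 [546.1 -17.4  94. ] [13.9 12.5 -1.6]
(279, 213.8) 104 [549.8 -15.4 104. ] [ 18.   11.6 -11.6]
(257, 213.8) 80 [536.9  -5.3  80. ] [ 8.2 -1.7 12.4]
(257, 213.8) 94 [542.3  -3.7  94. ] [13.9 -1.7 -1.6]
(257, 213.8) 104 [546.3  -2.6 104. ] [ 18.   -1.7 -11.6]
```

```bash
python3 -m inch '[[0,0,0,0.004,0],[0,0,0,0.004,0],[0,0,0,0,0]]'; python3 - <<'E'
from workcell import *
s=sense();print(s["position"],s["force"],s["moment"],s["joint_torque"])
E
```

```text
time_s: 3.95
position: [529.4, -9.1, 90.5]
eef_rot: [[0.964, 0.264, -0.0], [0.264, -0.964, 0.0], [-0.0, -0.0, -1.0]]
force: [0.3, -0.5, 0.2]
opening: 0.2
grasp_force: 0.0
[529.36143851  -9.07324995  90.4532465 ] [ 0.34510809 -0.45353903  0.20565039] [ 0.01900997 -0.00174808  0.04461891] [-1.12573925e-03 -5.45609093e+01 -3.16119432e+01  1.37419897e-04
 -4.05242108e-02  1.26435694e-06]
```

```bash
python3 -m inch '[[0,0,0,-0.16,0],[0,0,0,-0.16,0],[0,0,0,-0.15,0],[0,-0.08,0.06,0,0],[0,0,0,0,0]]'; python3 - <<'E'
from h import *
s=sense();c=read_camera("wrist");im=c["image"];print(s["position"])
a=cv2.imread("pics/w1.png")[120:200,200:290];b=im[120:200,200:290,::-1]
g=im.max(2)[145:190,222:268];n,l,st,ce=cv2.connectedComponentsWithStats((g<35).astype(np.uint8));k=1+np.argmax(st[1:,4]);x,y,w,h=st[k,:4];print(st[k])
u=(222+x+w/2-.5,145+y+h/2-.5)
for z in(94,104):print(ray(c,u,z),ray(c,(222+x+w,145+y+h),z)-ray(c,(222+x,145+y),z))
cv2.imwrite("pics/w3.png",cv2.convertScaleAbs(cv2.resize(np.hstack([a,b]),None,fx=4.4,fy=4.4,interpolation=cv2.INTER_CUBIC),alpha=2))
E
```

```text
time_s: 4.45
position: [513.5, -30.0, 209.1]
eef_rot: [[0.965, 0.263, 0.002], [0.263, -0.965, -0.0], [0.001, 0.001, -1.0]]
force: [-0.3, -0.1, -0.4]
opening: 0.5
grasp_force: 0.0
[513.53860321 -29.97087095 209.07050302]
[  6   7  27  28 721]
[528.92644705  -7.1690648   94.        ] [-21.32454846 -34.52931839   0.        ]
[531.11174043  -7.14501347 104.        ] [-20.56288832 -33.29601651   0.        ]
```

View pics/w3.png

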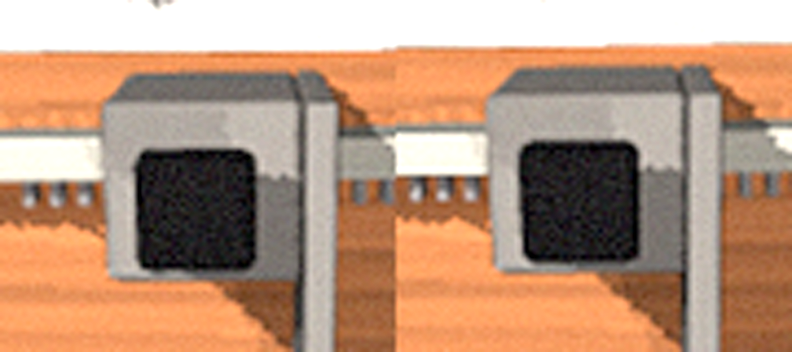

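The w3 crop pair (before left, after right) shows the key looking almost the same, so I can't tell whether it went down. The scene camera views it obliquely, so I'll compare its key pixels before and after.

```bash
python3 - <<'E'
from h import *
c=read_camera("scene");b=c["image"][:,:,::-1];a=cv2.imread("pics/scene0.png")
for i in(a,b):
    g=i.max(2)[160:182,256:276];n,l,st,ce=cv2.connectedComponentsWithStats((g<40).astype(np.uint8));k=1+np.argmax(st[1:,4]);print(st[k],ce[k]+[256,160])
T=np.linalg.inv(np.array(c["cam_to_world"]))
for z in(94,104):
  for P in([527,-8.7],[531,-7.2]):
    q=T@np.r_[P,z,1];print(z,P,c["fx"]*q[0]/q[2]+c["cx"],c["fy"]*q[1]/q[2]+c["cy"])
r=lambda i:cv2.resize(i[150:200,235:290],(390,355),interpolation=cv2.INTER_CUBIC)
cv2.imwrite("pics/s3.png",cv2.convertScaleAbs(np.hstack([r(a),r(b)]),alpha=2))
E
```

```text
[  3   6  13  12 113] [265.38938053 171.03539823]
[  3   6  13  11 112] [265.39285714 171.0625    ]
94 [527, -8.7] 263.8425825349885 171.11779082223083
94 [531, -7.2] 265.6628729363301 171.3504574294388
104 [527, -8.7] 263.8590824731293 168.16916424530808
104 [531, -7.2] 265.6921848104664 168.4022707226299
```

View pics/s3.png

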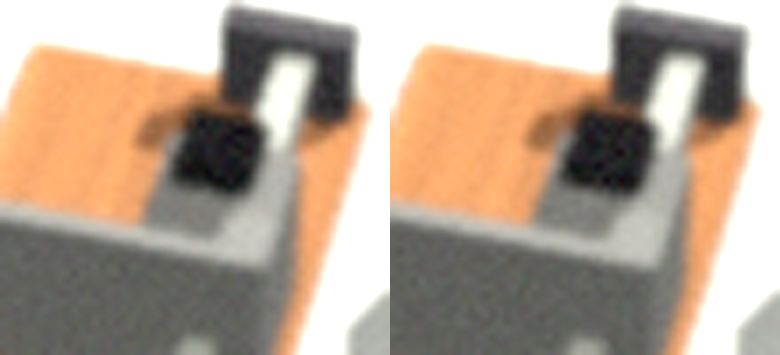

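The key hasn't moved: the scene centroid is (265.39,171.04) before and (265.39,171.06) after. So the tips end somewhat above the stated TCP. I'll go back over the key and press further in small steps until force shows.

```bash
python3 -m inch '[[0,0.083,-0.066,0,0],[0,0,0,0.16,0],[0,0,0,0.16,0],[0,0,0,0.14,0],[0,0,0,0.01,0],[0,0,0,0,0]]' && python3 -m inch '[[0,0,0,0.008,0],[0,0,0,0,0]]' && python3 -m inch '[[0,0,0,0.008,0],[0,0,0,0,0]]'
```

```text
time_s: 5.15
position: [529.9, -7.1, 90.7]
eef_rot: [[0.964, 0.265, -0.001], [0.265, -0.964, 0.0], [-0.001, -0.001, -1.0]]
force: [-0.7, 0.1, 0.2]
opening: -0.2
grasp_force: 0.0
time_s: 5.35
position: [530.5, -7.4, 90.0]
eef_rot: [[0.964, 0.264, 0.002], [0.264, -0.964, -0.0], [0.002, 0.001, -1.0]]
force: [-0.1, -1.1, -0.4]
opening: -0.1
grasp_force: 0.0
time_s: 5.55
position: [529.9, -7.5, 87.0]
eef_rot: [[0.964, 0.264, 0.001], [0.264, -0.964, -0.0], [0.001, 0.0, -1.0]]
force: [-0.1, -0.0, 0.2]
opening: 0.1
grasp_force: 0.0
```

```bash
python3 -m inch '[[0,0,0,0.008,0],[0,0,0,0,0]]' && python3 -m inch '[[0,0,0,0.008,0],[0,0,0,0,0]]'
python3 - <<'E'
from h import *
c=read_camera("wrist");t=c["image"][170:290,180:330,::-1];s=read_camera("scene")["image"][130:200,225:310,::-1]
r=lambda i:cv2.resize(i,(400,500),interpolation=cv2.INTER_CUBIC)
cv2.imwrite("pics/w4.png",cv2.convertScaleAbs(np.hstack([r(t),r(s)]),alpha=3))
E
```

```text
time_s: 5.75
position: [529.7, -7.4, 84.5]
eef_rot: [[0.964, 0.264, -0.0], [0.264, -0.964, 0.0], [-0.0, -0.0, -1.0]]
force: [-0.5, -0.0, -1.0]
opening: 0.1
grasp_force: 0.0
time_s: 5.95
position: [529.6, -7.4, 82.3]
eef_rot: [[0.964, 0.264, -0.0], [0.264, -0.964, 0.0], [-0.0, -0.0, -1.0]]
force: [0.9, -0.2, 0.9]
opening: -0.2
grasp_force: 0.0
```

View pics/w4.png

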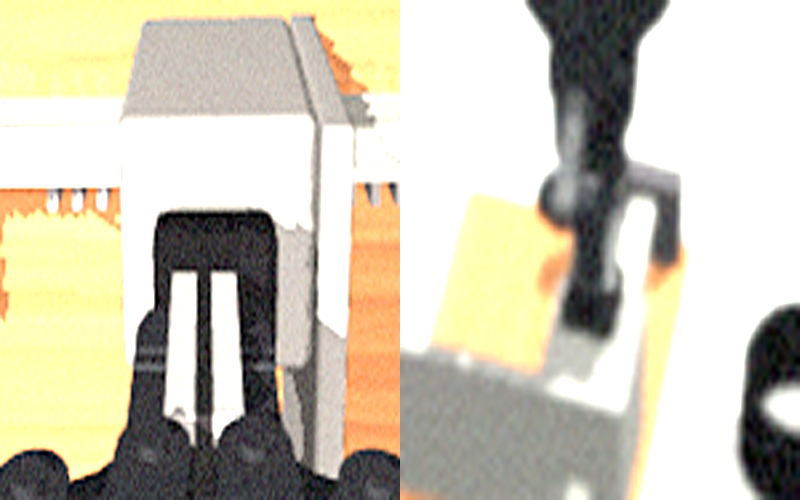

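The key (black, rounded corners, crop x 155–278) is still proud past the finger strips, whose ends are at crop y≈272. Its apparent width gives the height of its top, so I'll measure that.

```bash
python3 - <<'E'
from h import *
c=read_camera("wrist");s=sense();g=c["image"].max(2).astype(int);R=np.array(s["eef_rot"])
print(c["fx"])
for r in(222,226,230,240,250):
    row=g[r];print(r,row[232:290:1].tolist() if r in(230,240) else "")
    d=np.where(row[225:295]<40)[0]+225
    if len(d):
        a,b=(d[0]-.5,r),(d[-1]+.5,r)
        print(d[0],d[-1],[(z,round(float(np.linalg.norm(ray(c,a,z)-ray(c,b,z))),1),(R.T@(ray(c,a,z)-s["position"]))[:2].round(1)) for z in(80,94,104)])
print("col",g[212:262,257].tolist()); print(g[212:262,250].tolist())
w=cv2.imread("pics/w1.png").max(2); d=np.where(w[167,215:270]<40)[0]+215;print("w1",d[0],d[-1])
E
```

```text
272.80973473440565
222 
239 281 [(80, 28.7, array([  6.3, -14. ])), (94, 26.3, array([ 12.5, -13. ])), (104, 24.6, array([ 16.9, -12.3]))]
226 
238 282 [(80, 30.2, array([  3.4, -14.8])), (94, 27.6, array([  9.8, -13.7])), (104, 25.8, array([ 14.4, -13. ]))]
230 [114, 114, 114, 123, 103, 43, 9, 21, 19, 13, 14, 16, 23, 17, 22, 20, 24, 21, 13, 17, 16, 21, 16, 19, 17, 22, 19, 20, 21, 18, 27, 20, 23, 22, 16, 25, 22, 26, 17, 23, 22, 22, 22, 16, 20, 19, 13, 17, 12, 17, 9, 28, 58, 77, 72, 72, 75, 74]
238 283 [(80, 31.0, array([  0.5, -14.8])), (94, 28.4, array([  7.1, -13.8])), (104, 26.5, array([ 11.9, -13. ]))]
240 [117, 113, 114, 117, 124, 93, 3, 17, 13, 18, 16, 21, 73, 95, 95, 92, 92, 93, 91, 95, 96, 75, 11, 18, 19, 10, 11, 65, 101, 91, 90, 92, 93, 93, 93, 99, 78, 22, 10, 18, 15, 11, 16, 17, 19, 9, 15, 17, 14, 16, 3, 38, 68, 72, 73, 74, 72, 75]
238 283 [(80, 31.4, array([ -7., -15.])), (94, 28.7, array([  0.3, -13.9])), (104, 26.9, array([  5.5, -13.1]))]
250 
231 282 [(80, 35.9, array([-14.7, -19.9])), (94, 32.9, array([ -6.8, -18.5])), (104, 30.8, array([ -1.1, -17.4]))]
col [104, 99, 103, 102, 98, 103, 101, 86, 57, 8, 4, 18, 15, 21, 17, 21, 22, 14, 22, 21, 18, 15, 19, 11, 21, 15, 12, 21, 10, 20, 17, 15, 23, 13, 18, 14, 15, 16, 22, 16, 12, 19, 21, 25, 18, 7, 16, 14, 15, 9]
[106, 104, 102, 103, 102, 105, 99, 90, 52, 3, 9, 10, 11, 14, 16, 17, 20, 26, 13, 24, 18, 18, 13, 63, 95, 93, 91, 89, 91, 96, 90, 94, 94, 92, 91, 91, 94, 93, 95, 90, 90, 91, 94, 93, 90, 91, 94, 94, 92, 92]
w1 231 268
```

```bash
for i in 1; do python3 -m inch '[[0,0,0,0.008,0],[0,0,0,0,0]]' && python3 -m inch '[[0,0,0,0.008,0],[0,0,0,0,0]]'; done; python3 - <<'E'
from h import *
c=read_camera("wrist");s=sense();print(s["position"],s["force"],s["joint_torque"],s["qpos"])
g=c["image"].max(2).astype(int)
print(g[210:262,250].tolist());d=np.where(g[232,225:295]<40)[0]+225;print(d[0],d[-1])
E
```

```text
time_s: 6.3
position: [529.8, -7.4, 80.4]
eef_rot: [[0.964, 0.264, -0.0], [0.264, -0.964, 0.0], [-0.0, -0.0, -1.0]]
force: [-0.3, -0.0, -0.5]
opening: 0.1
grasp_force: 0.0
time_s: 6.5
position: [529.8, -7.4, 78.5]
eef_rot: [[0.964, 0.264, 0.0], [0.264, -0.964, 0.0], [0.0, -0.0, -1.0]]
force: [-1.0, 0.1, 0.3]
opening: -0.1
grasp_force: 0.0
[529.70888109  -7.4335522   78.45227412] [-0.56632314 -0.06455529  0.28752699] [ 3.94872959e-04 -5.48851240e+01 -3.09163785e+01 -1.97802178e-04
  9.99635988e-03  7.53927907e-05] [-4.76549147e+00  2.29636311e+01  9.79247606e+01 -2.19888293e-04
  5.91198972e+01  6.99008598e+01]
[103, 106, 100, 107, 104, 104, 103, 104, 102, 106, 106, 78, 20, 15, 12, 16, 10, 14, 22, 19, 26, 21, 21, 16, 10, 64, 95, 95, 94, 91, 93, 89, 93, 91, 94, 92, 93, 91, 94, 94, 95, 92, 92, 91, 93, 93, 94, 94, 93, 91, 92, 94]
237 283
```

```bash
python3 -m inch '[[0,0,0,0.008,0],[0,0,0,0,0]]' | grep -E 'pos|force:' && python3 -m inch '[[0,0,0,0.008,0],[0,0,0,0,0]]'| grep -E 'pos|force:' ; python3 -m inch '[[0,0,0,0.008,0],[0,0,0,0,0]]'| grep -E 'pos|force:'
python3 - <<'E'
from h import *
c=read_camera("wrist");s=read_camera("scene")["image"]
g=c["image"].max(2).astype(int)
print(g[210:262,250].tolist());d=np.where(g[232,225:295]<40)[0]+225;print(d[0],d[-1])
E
```

```text
position: [529.7, -7.4, 76.4]
force: [-0.2, 0.1, -0.8]
grasp_force: 0.0
position: [529.7, -7.4, 74.4]
force: [0.2, -0.0, -0.0]
grasp_force: 0.0
position: [529.7, -7.5, 72.4]
force: [-0.5, -0.4, -0.2]
grasp_force: 0.0
[105, 105, 106, 102, 104, 103, 104, 104, 107, 105, 116, 87, 13, 4, 5, 22, 18, 18, 19, 22, 16, 21, 20, 15, 8, 69, 98, 95, 92, 95, 94, 93, 93, 93, 94, 93, 94, 93, 96, 91, 92, 97, 94, 95, 94, 97, 93, 96, 95, 96, 92, 97]
237 283
```

```bash
for k in 1; do python3 -m inch '[[0,0,0,0.008,0],[0,0,0,0,0]]' | grep -E 'pos|force:'; done;  python3 -m inch '[[0,0,0,0.008,0],[0,0,0,0,0]]'| grep -E 'pos|force:'
python3 - <<'E'
from h import *
c=read_camera("wrist");s=read_camera("scene")
g=c["image"].max(2).astype(int)
print(g[215:240,250].tolist());d=np.where(g[232,225:295]<40)[0]+225;print(d[0],d[-1])
r=lambda i:cv2.resize(i,(400,500),interpolation=cv2.INTER_CUBIC)
cv2.imwrite("pics/w5.png",cv2.convertScaleAbs(np.hstack([r(c["image"][170:290,180:330,::-1]),r(s["image"][130:200,225:310,::-1])]),alpha=3))
E
```

```text
position: [529.7, -7.4, 70.4]
force: [0.1, -0.2, -0.4]
grasp_force: 0.0
position: [530.0, -7.6, 70.1]
force: [-9.6, -1.4, 19.9]
grasp_force: 10.1
[107, 104, 107, 106, 106, 107, 103, 64, 6, 9, 12, 19, 17, 10, 19, 21, 18, 21, 20, 16, 69, 100, 95, 96, 94]
237 283
```

View pics/w5.png

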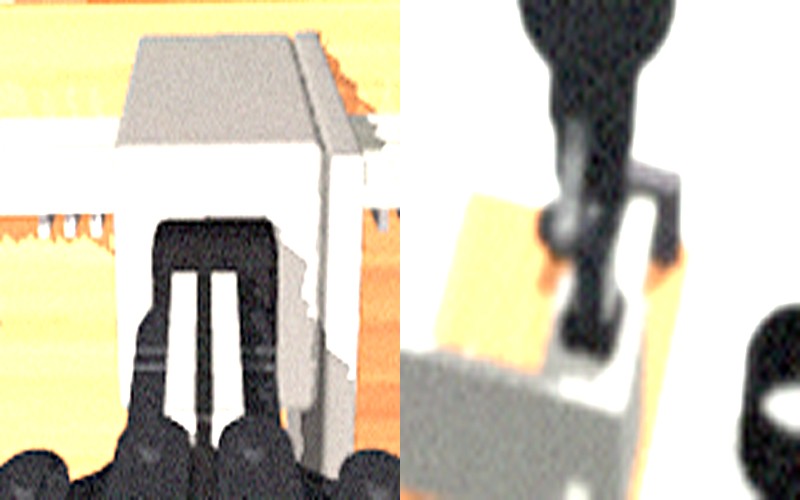

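Contact has now bottomed out at 20 N, and the scene crop shows the key lower (bottom edge 335→352). So the tips sit about 24 mm above the reported TCP. I'll lift, move to the box side of the plate, lower with a safe margin and check the key.

```bash
python3 -m inch '[[0,0,0,-0.1,0],[0,0,0,-0.12,0],[0,0,0,-0.12,0],[0,-0.02,0.125,0,0],[0,-0.02,0.125,0,0],[0,0,0,0,0]]'; python3 - <<'E'
from h import *
s=sense();c=read_camera("wrist");sc=read_camera("scene")["image"]
g=sc.max(2)[160:182,256:276];n,l,st,ce=cv2.connectedComponentsWithStats((g<40).astype(np.uint8));k=1+np.argmax(st[1:,4]);print(st[k],ce[k]+[256,160])
r=lambda i:cv2.resize(i[:,:,::-1],(400,400),interpolation=cv2.INTER_CUBIC)
cv2.imwrite("pics/w6.png",cv2.convertScaleAbs(np.hstack([r(c["image"][100:300,150:350]),r(sc[130:210,215:295])]),alpha=2))
E
```

```text
time_s: 8.35
position: [536.8, -73.1, 153.5]
eef_rot: [[0.965, 0.262, 0.0], [0.262, -0.965, -0.001], [0.0, 0.001, -1.0]]
force: [-0.2, 1.8, 1.1]
opening: -0.3
grasp_force: 0.0
[  3   9  13  11 111] [265.1981982  174.21621622]
```

View pics/w6.png

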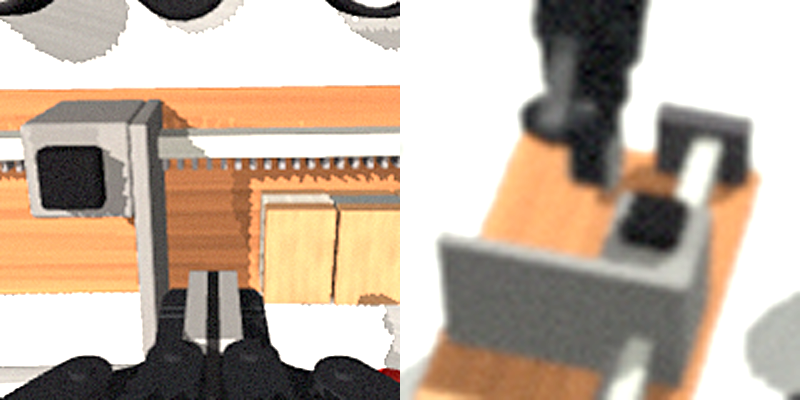

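The key's scene row went from 171.0 to 174.2, which is about 10 mm, so it is fully down. The fingers now stand between plate and box2. I'll check the true tip height in the scene view before lowering.

```bash
python3 - <<'E'
from h import *
s=sense();c=read_camera("scene");T=np.linalg.inv(np.array(c["cam_to_world"]))
for d in(0,12,24):
    q=T@np.r_[s["position"]+[0,0,d],1];print(d,c["fx"]*q[0]/q[2]+c["cx"],c["fy"]*q[1]/q[2]+c["cy"])
R=np.array(s["eef_rot"]);w=read_camera("wrist")
# plate face top edge: crop(165,130)->px
for u in((150+165/2,100+140/2),(150+158/2,100+115/2)):print(R.T@(ray(w,u,85)-s["position"]))
E
```

```text
0 253.2189797694051 172.3958367858766
12 253.1432799007425 168.57254393972127
24 253.06618260379622 164.6786726678118
[ 26.78372749 -23.510545    68.28270354]
[ 37.759444   -26.23905652  68.27968469]
```

```bash
python3 -m inch '[[0,0,0,0.16,0],[0,0,0,0.16,0],[0,0,0,0.08,0],[0,0,0,0.02,0],[0,0,0,0,0]]'|grep -E 'pos|force:' && python3 -m inch '[[0,0,-0.03,0,0],[0,0,-0.03,0,0],[0,0,-0.02,0,0],[0,0,-0.02,0,0],[0,0,-0.02,0,0],[0,0,-0.02,0,0]]'; python3 - <<'E'
from h import *
c=read_camera("wrist");sc=read_camera("scene")["image"]
r=lambda i:cv2.resize(i[:,:,::-1],(400,400),interpolation=cv2.INTER_CUBIC)
cv2.imwrite("pics/w7.png",cv2.convertScaleAbs(np.hstack([r(c["image"][100:300,150:350]),r(sc[130:210,215:295])]),alpha=2))
E
```

```text
position: [536.6, -69.8, 48.6]
force: [0.2, -0.4, 0.4]
grasp_force: 0.0
time_s: 9.65
position: [527.5, -36.3, 48.9]
eef_rot: [[0.964, 0.264, 0.001], [0.264, -0.964, -0.0], [0.001, 0.0, -1.0]]
force: [2.6, -3.4, 3.7]
opening: 0.3
grasp_force: 1.8
```

View pics/w7.png

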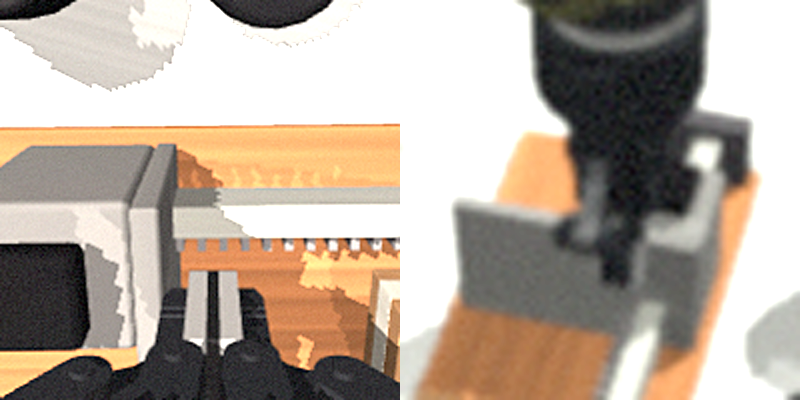

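Contact is made on the plate at about 4 N, with the key still down and the boxes clear. I'll rise a few mm so that only the fingertips bear on the plate, then push on.

```bash
python3 -m inch '[[0,0,0.01,0,0],[0,0,0,-0.024,0],[0,0,-0.03,0,0],[0,0,-0.02,0,0],[0,0,-0.02,0,0],[0,0,-0.02,0,0],[0,0,-0.02,0,0],[0,0,-0.02,0,0]]'|grep -E 'pos|force:'; python3 -m inch '[[0,0,-0.02,0,0],[0,0,-0.02,0,0],[0,0,-0.02,0,0]]'|grep -E 'pos|force:'
```

```text
position: [519.3, -7.4, 54.8]
force: [-2.9, -4.6, 5.9]
grasp_force: 3.9
position: [515.2, 7.1, 54.8]
force: [-2.9, -4.9, 6.3]
grasp_force: 4.3
```

```bash
python3 -m inch '[[0,0,-0.02,0,0],[0,0,-0.02,0,0]]'|grep -E 'pos|force:'; python3 - <<'E'
from h import *
s=sense();w=read_camera("wrist");R=np.array(s["eef_rot"]);P=np.array(s["position"]);O=np.array([497.2,-74.7,0])
print("TCP stop y",(P-O)@[-.264,.9646,0])
E
```

```text
position: [512.5, 16.7, 54.8]
force: [-3.9, -5.0, 7.1]
grasp_force: 4.4
TCP stop y 84.13168969146379
```

```bash
for i in 1; do python3 -m inch '[[0,0,-0.012,0,0],[0,0,-0.012,0,0]]'|grep -E 'pos|force:'; done; python3 - <<'E'
from h import *
sc=read_camera("scene")["image"];c=read_camera("wrist")["image"]
r=lambda i:cv2.resize(i[:,:,::-1],(400,400),interpolation=cv2.INTER_CUBIC)
cv2.imwrite("pics/w8.png",cv2.convertScaleAbs(np.hstack([r(c[100:300,100:300]),r(sc[130:210,215:295])]),alpha=2))
E
```

```text
position: [510.9, 22.4, 54.8]
force: [-1.8, -14.8, 5.2]
grasp_force: 8.2
```

The force is rising to 15 N. One small step more will confirm the end stop.

```bash
python3 -m inch '[[0,0,-0.01,0,0],[0,0,0,0,0]]'|grep -E 'pos|force:'; python3 -m inch '[[0,0,-0.006,0,0],[0,0,0,0,0]]'|grep -E 'pos|force:'
```

```text
position: [510.9, 22.5, 54.8]
force: [1.5, -24.8, 1.6]
grasp_force: 14.5
position: [510.8, 22.7, 54.8]
force: [3.9, -35.2, 1.2]
grasp_force: 19.1
```

The stop is hard: 35 N with no motion. I'll back off, lift clear, and verify the result by mask against the initial images.

```bash
python3 -m inch '[[0,0,0.05,0,0],[0,0,0.05,0,0],[0,0,0,-0.18,0],[0,0,0,-0.18,0],[0,0,0,-0.18,0],[0,-0.18,0.1,0,0],[0,-0.18,0.1,0,0],[0,-0.18,0.1,0,0],[0,0,0,0,0]]'|grep -E 'time|pos|force:'; python3 - <<'E'
from h import *
R=np.array([[.9646,.2639],[-.2639,.9646]])
c=read_camera("wrist");g=c["image"].max(2)
n,l,st,ce=cv2.connectedComponentsWithStats((g[:,:]<35).astype(np.uint8))
for k in range(1,n):
    if 300<st[k,4]<3000:
        x,y,w,h=st[k,:4];p=ray(c,(x+w/2-.5,y+h/2-.5),94);print("dark",st[k],p[:2].round(1),"stop xy",(R@(p[:2]-[497.2,-74.7])).round(1))
a=cv2.imread("pics/top0.png");b=read_camera("top")["image"][:,:,::-1]
d=(cv2.absdiff(a,b).max(2)>40).astype(np.uint8);n,l,st,ce=cv2.connectedComponentsWithStats(d)
for k in range(1,n):
    if st[k,4]>5:print("chg",st[k])
cv2.imwrite("pics/top9.png",b)
E
```

```text
time_s: 12.7
position: [406.7, -105.0, 189.5]
force: [0.5, -0.2, -0.7]
grasp_force: 0.0
dark [ 160    0   31  140 2051] [493.3  -6.2] stop xy [14.4 67.1]
dark [ 101    6   40   40 1389] [514.   42.6] stop xy [ 47.2 108.7]
dark [ 84  12  75  60 826] [502.4  41. ] stop xy [ 35.6 110.2]
chg [222 191  31  17 240]
chg [198 198  22  17 183]
chg [243 203  31  35 569]
chg [224 209   7   4  16]
chg [213 212  38  32 230]
chg [200 215   8   5  24]
chg [  149   235   303   149 18904]
chg [271 234   7   7  35]
chg [ 447  316   65   68 2627]
```

```bash
python3 - <<'E'
from h import *
R=np.array([[.9646,.2639],[-.2639,.9646]]);c=read_camera("top")
for f,z in(("top0",104),("top9",94)):
    g=cv2.imread(f"pics/{f}.png").max(2)[192:222,197:243];n,l,st,ce=cv2.connectedComponentsWithStats((g<45).astype(np.uint8))
    for k in range(1,n):
        if st[k,4]>40:
            p=ray(c,ce[k]+[197,192],z);print(f,st[k],(R@(p[:2]-[497.2,-74.7])).round(1))
s=read_camera("scene");a=cv2.imread("pics/scene0.png");d=(cv2.absdiff(a,s["image"][:,:,::-1].copy()).max(2)>40).astype(np.uint8);n,l,st,ce=cv2.connectedComponentsWithStats(d)
print([x.tolist() for x in st[1:] if x[4]>5])
E
```

```text
[[102, 0, 5, 12, 27], [127, 0, 9, 9, 36], [166, 2, 52, 141, 4011], [0, 10, 8, 19, 84], [145, 15, 9, 14, 34], [27, 25, 15, 17, 132], [163, 25, 3, 3, 6], [163, 27, 6, 5, 12], [153, 28, 8, 7, 20], [27, 58, 4, 10, 18], [119, 61, 49, 33, 1147], [41, 79, 24, 19, 310], [28, 113, 36, 16, 195], [0, 128, 18, 9, 50], [0, 141, 138, 92, 5144], [107, 144, 4, 3, 9], [262, 155, 5, 8, 28], [272, 157, 6, 9, 39], [278, 156, 4, 13, 30], [229, 160, 34, 25, 493], [256, 165, 16, 6, 51], [270, 170, 12, 17, 99], [222, 177, 9, 17, 92], [0, 181, 4, 2, 7], [260, 187, 15, 23, 202], [206, 189, 17, 10, 104], [220, 195, 37, 25, 346], [198, 203, 21, 14, 135], [0, 234, 132, 84, 5065]]
```

```bash
python3 - <<'E'
from h import *
R=np.array([[.9646,.2639],[-.2639,.9646]]);c=read_camera("top")
for f,z,x0,x1 in(("top0",104,220,243),("top9",94,197,225)):
    g=cv2.imread(f"pics/{f}.png").max(2)[192:222,x0:x1]
    t=g.min()+14;n,l,st,ce=cv2.connectedComponentsWithStats((g<t).astype(np.uint8))
    for k in range(1,n):
        if st[k,4]>12:
            p=ray(c,ce[k]+[x0,192],z);print(f,t,st[k],(R@(p[:2]-[497.2,-74.7])).round(1))
E
```

```text
top0 55 [  3   4  14  13 124] [46.4 55.5]
top9 62 [  4  11  14  13 127] [ 45.5 110.2]
```

```bash
python3 - <<'E'
from h import *
O=np.array([497.2,-74.7]);R=np.array([[.9646,.2639],[-.2639,.9646]])
def pr(c,P):
    T=np.linalg.inv(np.array(c["cam_to_world"]));K=np.array([[c["fx"],0,c["cx"]],[0,c["fy"],c["cy"]],[0,0,1]])
    return cv2.projectPoints(np.array([P],float),cv2.Rodrigues(T[:3,:3])[0],T[:3,3],K,np.array(c["D"]))[0][0,0].round(1)
t=read_camera("top");s=read_camera("scene")
for n,x,y,z in(("key110",47,110,94),("key129",47,129,94),("endtop in",47,153,50),("faceL@76",-50,76,85),("faceL@95",-50,95,85),("faceR@76",70,76,85),("faceR@95",70,95,85)):
    P=np.r_[O+R.T@[x,y],z];print(n,pr(t,P),pr(s,P))
g=t["image"].max(2);print(g[209,180:250].tolist());print(g[232,215:265].tolist())
g=s["image"].max(2)[145:185,255:290]
n,l,st,ce=cv2.connectedComponentsWithStats((g<45).astype(np.uint8));print([(a.tolist(),(b+[255,145]).round(1)) for a,b in zip(st[1:],ce[1:]) if a[4]>15])
E
```

```text
key110 [207.7 208.4] [270. 155.]
key129 [200.  210.7] [272.  149.6]
endtop in [193.  214.1] [274.  155.5]
faceL@76 [233.3 243.6] [227.1 159.9]
faceL@95 [225.6 245.9] [229.5 154.4]
faceR@76 [219.2 195.3] [275.9 169.5]
faceR@95 [211.5 197.6] [277.8 163.9]
[158, 156, 154, 143, 86, 79, 76, 78, 77, 61, 58, 61, 90, 95, 126, 138, 144, 135, 101, 111, 104, 89, 53, 53, 53, 53, 54, 51, 51, 52, 53, 51, 53, 51, 61, 76, 82, 91, 99, 83, 114, 109, 99, 61, 66, 81, 96, 92, 79, 93, 92, 84, 93, 94, 94, 93, 92, 93, 94, 92, 93, 94, 95, 99, 100, 108, 115, 101, 121, 142]
[140, 140, 137, 136, 136, 135, 133, 132, 128, 124, 119, 104, 109, 107, 97, 57, 76, 94, 94, 93, 94, 94, 95, 96, 92, 95, 94, 94, 94, 89, 91, 89, 88, 85, 88, 88, 106, 137, 136, 137, 139, 136, 135, 131, 112, 99, 113, 119, 132, 143]
[([10, 7, 13, 12, 118], array([271.2, 157.5]))]
```

The key moved only from stop y 55.5 to 110.2, and home would be about 129. So the push reached the stop, but the retreat dragged the jaw about 19 mm back, because the knuckles overhung the plate and key. I'll turn the gripper 90° so nothing overhangs in the pushing direction, and push again.

```bash
python3 -m inch '[[0,0,0,0,-0.0455],[0,0,0,0,-0.0455],[0,0,0,0,-0.0455],[0,0,0,0,-0.0455],[0,0,0,0,-0.0455],[0,0,0,0,-0.0455],[0,0,0,0,-0.0455],[0,0,0,0,-0.0455],[0,0,0,0,-0.0455],[0,0,0,0,-0.0455]]'|grep -E 'pos|rot' && python3 -m inch '[[0,0,0,0,-0.0455],[0,0.07,0.13,0,0],[0,0.07,0.13,0,0],[0,0.07,0.13,0,0],[0,0,0.13,0,0],[0,0,0,0,0]]'; python3 - <<'E'
from h import *
s=sense();R=np.array([[.9646,.2639],[-.2639,.9646]]);p=np.array(s["position"]);print((R@(p[:2]-[497.2,-74.7])).round(1))
c=read_camera("wrist");cv2.imwrite("pics/w9.png",c["image"][:,:,::-1])
T=np.linalg.inv(np.array(c["cam_to_world"]));K=np.array([[c["fx"],0,c["cx"]],[0,c["fy"],c["cy"]],[0,0,1]])
E
```

```text
position: [410.0, -102.3, 189.4]
eef_rot: [[-0.133, 0.991, -0.0], [0.991, 0.133, 0.0], [0.0, -0.0, -1.0]]
time_s: 14.65
position: [523.2, -15.6, 188.6]
eef_rot: [[-0.269, 0.963, -0.001], [0.963, 0.269, 0.0], [0.001, -0.001, -1.0]]
force: [-0.1, -0.3, -0.3]
opening: 0.3
grasp_force: 0.0
[40.7 50.1]
```

```bash
python3 -m inch '[[0,0,0,0.16,0],[0,0,0,0.16,0],[0,0,0,0.16,0],[0,0,0,0.06,0],[0,0,0,0.01,0],[0,0,0,0,0]]'|grep -E 'pos|force:' && python3 -m inch '[[0,0.02,0,0,0],[0,0.02,0,0,0],[0,0.02,0,0,0],[0,0.02,0,0,0]]'|grep -E 'pos|force:'
```

```text
position: [520.9, -17.7, 52.5]
force: [0.1, 1.1, 0.3]
grasp_force: 0.0
position: [515.9, 1.8, 52.8]
force: [0.8, -3.7, 3.4]
grasp_force: 1.7
```

```bash
python3 -m inch '[[0,0.02,0,0,0],[0,0.02,0,0,0]]'|grep -E 'pos|force:' && python3 -m inch '[[0,0.016,0,0,0],[0,0.016,0,0,0]]'|grep -E 'pos|force:'
```

```text
position: [513.1, 11.4, 52.4]
force: [1.0, -2.1, 2.5]
grasp_force: 1.8
position: [511.3, 18.2, 52.3]
force: [8.5, -38.4, -2.0]
grasp_force: 20.0
```

Hard stop at 38 N, with the face at y≈97, which matches home. I'll back straight off, lift and verify.

```bash
python3 -m inch '[[0,-0.01,0,0,0],[0,-0.03,0,0,0],[0,-0.04,0,0,0],[0,-0.04,0,0,0],[0,0,0,-0.16,0],[0,0,0,-0.16,0],[0,0,0,-0.16,0],[0,-0.1,-0.16,0,0],[0,-0.1,-0.16,0,0],[0,-0.1,-0.16,0,0]]'|grep -E 'time|pos|force:'; python3 -m inch '[[0,-0.1,-0.16,0,0],[0,0,0,0,0]]'|grep -E 'time|pos'; python3 - <<'E'
from h import *
t=read_camera("top");s=read_camera("scene");R=np.array([[.9646,.2639],[-.2639,.9646]])
b=np.ascontiguousarray(t["image"][:,:,::-1]);g=b.max(2)[192:222,194:225];n,l,st,ce=cv2.connectedComponentsWithStats((g<60).astype(np.uint8))
for k in range(1,n):
    if st[k,4]>12:p=ray(t,ce[k]+[194,192],94);print(st[k],(R@(p[:2]-[497.2,-74.7])).round(1))
print(b.max(2)[211,180:230].tolist())
g=s["image"].max(2)[140:185,255:290]
n,l,st,ce=cv2.connectedComponentsWithStats((g<45).astype(np.uint8));print([(a.tolist(),(b_+[255,140]).round(1)) for a,b_ in zip(st[1:],ce[1:]) if a[4]>15])
a=cv2.imread("pics/top0.png");d=(cv2.absdiff(a,b).max(2)>40).astype(np.uint8);n,l,st,ce=cv2.connectedComponentsWithStats(d)
print([x.tolist() for x in st[1:] if x[4]>5])
E
```

```text
time_s: 17.1
position: [421.8, -115.6, 172.2]
force: [0.9, -1.5, 0.1]
grasp_force: 0.0
time_s: 17.3
position: [388.6, -152.2, 172.2]
[  0  13  12  13 119] [ 45.6 131.2]
[160, 151, 150, 150, 105, 81, 72, 74, 70, 76, 110, 100, 105, 57, 57, 54, 58, 53, 54, 56, 55, 56, 55, 55, 52, 60, 80, 80, 82, 97, 95, 108, 110, 106, 74, 65, 85, 97, 86, 78, 94, 92, 87, 87, 95, 85, 91, 97, 93, 91]
[([12, 7, 13, 11, 103], array([273. , 151.9]))]
[[219, 190, 34, 19, 265], [189, 200, 26, 23, 245], [238, 204, 36, 34, 689], [223, 209, 8, 5, 17], [210, 212, 2, 6, 7], [207, 212, 21, 35, 226], [222, 217, 7, 3, 9], [258, 234, 22, 15, 168], [235, 237, 217, 147, 16225], [228, 241, 13, 4, 18], [232, 243, 20, 14, 148], [447, 316, 65, 68, 2625], [141, 343, 90, 41, 2006]]
```

```bash
python3 -c "
from workcell import *
print(finish_job())"
```

```text
the job is handed in; nothing more can be done
None
```

The job is handed in, with no verdict returned: the release key is fully down, the jaw is home against the end stop (it took a second push because my first retreat dragged it back about 19 mm), and the boxes and bystanders look unmoved in the top view except where the arm hid part of it; I viewed 12 pictures, over the limit of 10.

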